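Turn the wax heater up four clicks and start it

TASK

With a fingertip against its lug, push the dial of the wax heater clockwise (seen from above) by exactly four clicks from where it stands, and leave it resting in that click. Only then press the heater's start button fully down and let it come up again. Do not pinch the lug between the fingers, and leave the flask, jar, bottle and tin that stand beside the heater alone.

Things in the scene. Friction and masses are not known exactly. Their poses are not given: they have to be found in the camera images.
- heater: wax heater: low white box with an aluminium top, 150 (x) x 210 (y) mm, top plate 56 mm above the worktop; stands fixed. Origin under its centre, z up, x towards its back, where three small steel well lids stand up to 14 mm above the top plate; the dial is front left on the top, the start button front right. Tall machines stand behind it
- dial (a joint): angle of the black dial, rad; grows clockwise seen from above. A click-stop every 24 degrees (0.419 rad): nine resting places from 0 to 3.351, with hard stops 0.08 beyond both ends. It starts at rest in one of the first four (0, 0.419, 0.838 or 1.257). Between two clicks it resists with up to about 5 N at the lug, and once past half-way it springs forward by itself into the next click and stays
- dial_axis (a point): centre of the dial's flat face, 62 mm above the worktop, on the upright turning axis. The face, 80 mm in diameter, is sunk flush in a black bezel ring of 93 mm outer diameter. Nine marks outside the bezel show the clicks (24 degrees apart, longer for higher values); the middle one lies straight to the back (+x of the heater) of the axis. A steel cap of 18 mm diameter, 2.5 mm high, sits on the axis
- lug_centre (a point): centre of the grey finger lug, which stands on the dial and turns with it: an upright radial rib 28 mm long (11 to 39 mm from the axis), 12 mm thick, 20 mm high above the dial's face (top 82 mm above the worktop); this point is 25 mm from the axis and 9.5 mm above the face. It is the dial's pointer. Its anticlockwise side is the one to push on for turning clockwise; fingers pressing on both of its sides at once count as pinching
- lug_tip (a point): outer end of the lug, 39 mm from the axis, at the same height
- start (a joint): travel of the start button, m: 0 up, 0.006 fully down; springs back, fully down takes 5 N
- start_top (a point): centre of the top of the round grey start button (28 mm diameter, in a black housing)
- denture_flask: bystander: two-part brass flask, 64 x 76 x 58 mm high, loose; origin under its centre
- jar_pink: bystander: pink jar with a white lid, 60 mm diameter, 70 mm high, loose; origin under its centre
- dropper_bottle: bystander: white dropper bottle, 30 mm diameter, 67 mm high, loose; origin under its centre
- bur_tin: bystander: flat grey tin, 58 mm diameter, 22 mm high, loose; origin under its centre

How it is judged:
On the way, in this order (a step that is already met when the one before it is completed fails the run):
1. the dial rests four clicks clockwise of where it started (distance of lug_tip from where it was at the start of the episode between 0.0532 and 0.0623 m and velocity of joint dial below 0.2 rad/s), for 0.3 s.
2. the start button is pressed fully down (value of joint start above 0.0048 m), for 0.05 s.
At the end, for the whole second after the job is handed in: the dial rests four clicks (96 degrees, within 10 degrees) clockwise of where it started, and the start button, pressed after that, is up again (under 1.5 mm) (distance of lug_tip from where it was at the start of the episode between 0.0532 and 0.0623 m and velocity of joint dial between -0.05 and 0.05 rad/s and value of joint start below 0.0015 m); the robot touches nothing.
It fails at once if the start button is pressed (3 mm) while the dial is not four clicks (96 degrees, within 10) from where it started (value of joint start above 0.003 m and not (distance of lug_tip from where it was at the start of the episode between 0.0532 and 0.0623 m)).
It fails at once if the lug is pinched: fingers press on both of its sides at once (over 1.5 N each) (contact force between the fingers and dial_c2 above 1.5 N and contact force between the fingers and dial_c3 above 1.5 N).
It fails at once if the flask, jar, bottle or tin is lifted, carried or pushed by more than 15 mm, or tipped (distance of any of denture_flask, jar_pink, dropper_bottle, bur_tin from where it was at the start of the episode above 0.015 m or angle between any of denture_flask, jar_pink, dropper_bottle, bur_tin's own z axis and vertical above 0.3 rad).
It also fails if it takes over 54 s, if anything falls off the work surface, if the arm or the gripper's body presses on something with over 40 N, if the wrist force passes 120 N, or if a joint passes its speed limit or range.

ROBOT

A 7-joint arm with a two-finger parallel gripper is mounted at the origin on a cart in front of the work surface, level with it; the furniture and walls round the work are solid. World frame = base frame: x ahead of the robot, y to its left, z up, the work surface at z = 0. Lengths are in m, angles in rad, forces in N, time in s.
With the tool pointing down it reaches from about 0.425 to 0.925 m from the base axis. Payload 6.8 kg.
Tool frame: the origin (TCP) lies at the very end of the fingers, on their centre line; the grasp point (between the pads) lies 19 mm behind it; z points along the fingers, y is the line along which they close (so a half turn about z gives the same grasp; the last joint's range is limited). The gripper opens to 85 mm and grips with 20 to 120 N. Pads are 22 mm wide; open, the fingers measure 114 mm over their backs; the gripper's body (76 mm by 85 mm) begins 54 mm behind the grasp point. The pads swing forward as they close: fully open they stand 13 mm farther back than shut.
Start: joints at [-1.292, 0.477, 0.022, 1.555, -0.011, 1.109, -0.083], TCP at [0.255, 0.625, 0.231] pointing down, gripper open.
Joint ranges: [-2.96, 2.96], [-0.34, 2.1], [-1.41, 1.46], [0.24, 2.44], [-1.37, 4.51], [0.17, 1.92], [-2.96, 2.96]. Speed limits (rad/s): [2.39, 2.39, 3.14, 3.14, 3.14, 3.14, 3.14].

INTERFACE

Orientations are given as a unit quaternion [w, x, y, z].
In Python, from station import get_obs, read_camera, hand_in gives the robot as it stands.
- The arm moves only by the tool arm_command, never from a script. Its argument "commands" is one flat list of numbers, 7 for each row, row after row: the shift along the tool's x, y, z in m, then the turn, a rotation vector about the tool's x, y, z in degrees, then the opening, from 0 (shut) to 1 (fully open). In form: [tx, ty, tz, rx, ry, rz, fingers, tx, ty, tz, rx, ry, rz, fingers, ...]. A call has 1 to 8 rows; each row is the pose to reach, as a shift and turn from the pose commanded when the call began, along the tool's axes at that moment; what a row does not reach only later rows make up. A row lasts 1/10 s, in which the tool goes at most 50 mm and 8.59 degrees, less where a joint would pass 70% of its speed; a pose out of reach is approached as far as the arm can. A call with a gripper value outside its range is refused whole. The fingers move at their own pace and stop on an object; "force" is the grip in N (left out, the last holds). Time passes only in rows, so rows that repeat a pose let the fingers close. It gives the time, the measured TCP pose, the force, the opening and the grip force at its end, in the units of the state.
- get_obs(): the state, without advancing time (a new reading comes with each control period).
- read_camera(name): name is "side" or "top"; returns a dict with "img" (480x640x3 uint8, red, green, blue), "camera_matrix" (3x3 intrinsics, pixels), "k1" (the pictures are not rectified: a ray, as slopes to the right and down, at radius r is drawn at 1 + k1 r^2 times it, then the intrinsics apply), "pose" (4x4, takes a point from camera to world coordinates). Camera axes: x right, y down, z forward; pixel columns grow to the right and rows downward; lengths in m; the calibration is good to about 2 mm. A picture is of the moment at which its call begins. There is no depth.
- hand_in(): hands the job in; it is judged then, once.
The state is a dict: "t": time; "q": joint angles; "joint_vel": joint speeds; "joint_torque": joint torques, N m; "eef_pos": TCP position; "tool_rot": TCP orientation; "contact_force": force on the tool from outside, world axes, zero at the start; "torque": the same for the moment, N m; "gripper_width": opening from 0.0 (shut) to 1.0 (fully open); "grasp_force": force on a finger pad.
Only numpy, scipy, OpenCV 4.12 (cv2) and the standard library are available. Lean on these libraries where they do the work, as an engineer would, in place of code of your own. Each camera call takes 0.05 s, during which the arm holds its last target. There are 200 camera calls.

## Working session

There is one attempt and no reset: what is moved stays moved. The work goes in short steps, Python scripts to look and compute and a tool call to move; the robot and the scene stay as the last step left them, time stands still between calls to the robot, and variables do not carry over. Pictures are saved under pics/ and viewed, at most 10 in all, crops included, and the job is handed in when it is done.

Besides the shell and the picture viewer there is one more tool, called in YAML: its name, and indented under it one key for each argument. arm_command: Moves the arm, as the interface text tells. Its arguments: {"type":"object","properties":{"commands":{"type":"array","items":{"type":"number"}},"force":{"type":"number"}},"required":["commands"]}

```bash
mkdir -p pics; cat > h.py <<'E'
import numpy as np, cv2
from station import get_obs, read_camera, hand_in
def snap(n,f):
    c=read_camera(n); cv2.imwrite(f,cv2.cvtColor(c['img'],cv2.COLOR_RGB2BGR)); return c
def ray(c,u,v):
    K=np.array(c['camera_matrix']);d=np.array([(u-K[0,2])/K[0,0],(v-K[1,2])/K[1,1]])
    s=d.copy()
    for _ in range(30): s=d/(1+c['k1']*(s@s))
    P=np.array(c['pose']);return P[:3,3],P[:3,:3]@np.array([s[0],s[1],1])
def on(c,u,v,z):
    o,d=ray(c,u,v);return o+d*(z-o[2])/d[2]
def proj(c,p):
    P=np.array(c['pose']);q=P[:3,:3].T@(np.array(p)-P[:3,3]);s=q[:2]/q[2];s=s*(1+c['k1']*(s@s))
    K=np.array(c['camera_matrix']);return K[:2,:2].diagonal()*s+K[:2,2]
E
python3 - <<'E'
from h import *
for n in('top','side'):
    c=snap(n,f'pics/{n}0.png');print(n,np.round(c['pose'],3).tolist(),c['k1'],np.round(c['camera_matrix'],1).tolist())
o=get_obs();print({k:np.round(v,3).tolist() for k,v in o.items()})
E
```

```text
top [[-0.029, -0.986, 0.165, 0.292], [-0.999, 0.024, -0.033, -0.043], [0.029, -0.166, -0.986, 0.938], [0.0, 0.0, 0.0, 1.0]] -0.16469569309079982 [[551.8, 0.0, 312.5], [0.0, 551.8, 239.0], [0.0, 0.0, 1.0]]
side [[-0.994, -0.081, 0.076, 0.399], [-0.108, 0.555, -0.825, 0.718], [0.025, -0.828, -0.561, 0.607], [0.0, 0.0, 0.0, 1.0]] -0.09160697287533105 [[559.7, 0.0, 318.3], [0.0, 559.7, 233.7], [0.0, 0.0, 1.0]]
{'t': 0.1, 'q': [-1.292, 0.478, 0.022, 1.556, -0.012, 1.109, -0.083], 'joint_vel': [-0.003, -0.001, 0.001, -0.003, 0.002, -0.0, -0.0], 'joint_torque': [0.005, -59.777, 1.613, -28.195, 0.013, 0.005, -0.0], 'eef_pos': [0.254, 0.625, 0.23], 'tool_rot': [-0.0, 0.192, 0.981, -0.001], 'contact_force': [0.375, 0.4, -0.964], 'torque': [0.012, -0.022, 0.011], 'grasp_force': 0.0, 'gripper_width': 1.0}
```

View pics/top0.png

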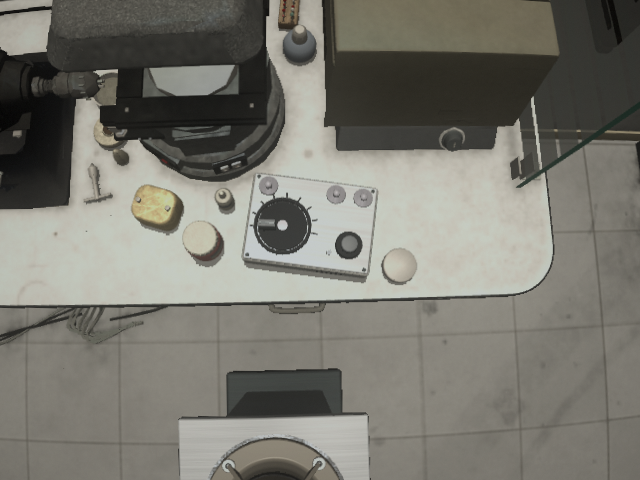

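View pics/side0.png

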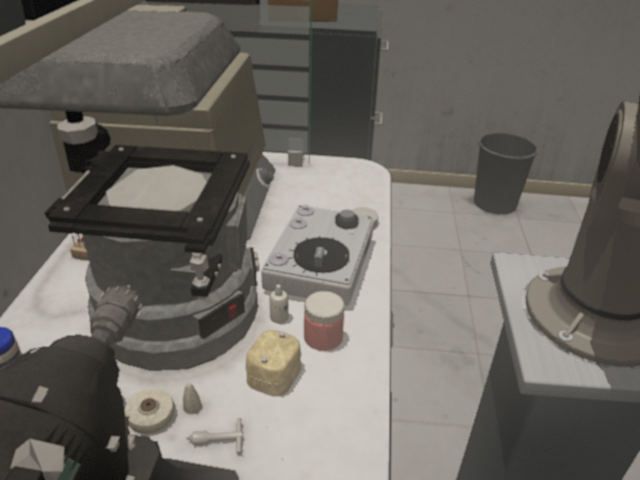

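The top view shows the dial at about (282,225) with its lug pointing left (+y). The start button is at (348,244), the bottle at (224,200), the jar at (203,242), the flask at (157,207) and the tin at (399,265). Next I'll zoom in and measure.

```bash
python3 - <<'E'
from h import *
c=read_camera('top');im=cv2.cvtColor(c['img'],cv2.COLOR_RGB2BGR)
cr=im[165:285,235:385];cv2.imwrite('pics/crop.png',cv2.resize(cr,None,fx=5,fy=5,interpolation=cv2.INTER_CUBIC))
g=cv2.cvtColor(im,cv2.COLOR_BGR2GRAY)
m=(g<60).astype(np.uint8);m[:165]=0;m[285:]=0;m[:,:245]=0;m[:,380:]=0
for k in cv2.findContours(m,cv2.RETR_EXTERNAL,cv2.CHAIN_APPROX_NONE)[0]:
    if cv2.contourArea(k)>150:
        e=cv2.fitEllipse(k);print(e,on(c,*e[0],.060).round(4))
for n,u,v,z in [('btn',348,243,.07),('bottle',224,196,.06),('jar',203,239,.07),('tin',399,265,.022),('flask',157,205,.058)]: print(n,on(c,u,v,z).round(3))
for u,v in[(257,174),(377,187),(370,275),(244,262)]:print(on(c,u,v,.056).round(4))
E
```

```text
((280.6403503417969, 215.3323974609375), (32.738983154296875, 44.73213577270508), 79.14054107666016) [ 0.4794 -0.0226  0.06  ]
btn [ 0.43 -0.13  0.07]
bottle [0.514 0.07  0.06 ]
jar [0.442 0.102 0.07 ]
tin [ 0.397 -0.219  0.022]
flask [0.502 0.181 0.058]
[0.5512 0.0154 0.056 ]
[ 0.5247 -0.1831  0.056 ]
[ 0.3786 -0.1645  0.056 ]
[0.4049 0.038  0.056 ]
```

View pics/crop.png

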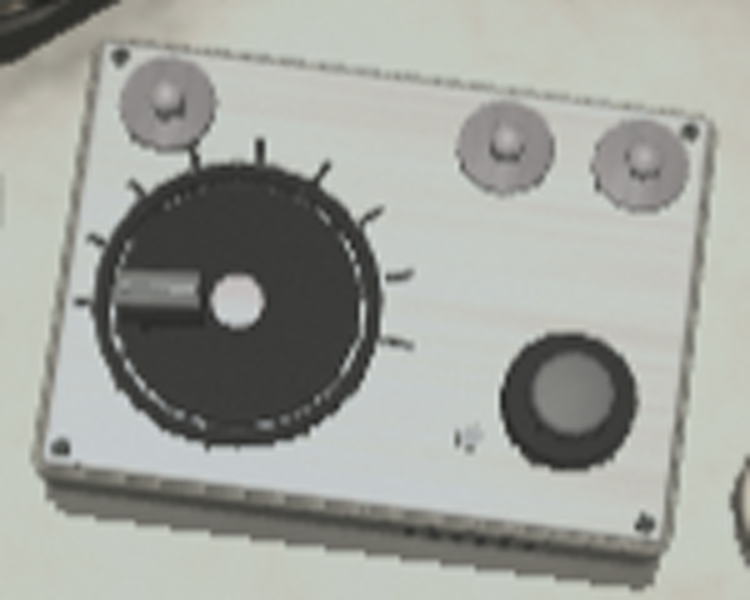

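Parallax-corrected, the lug sits on the first mark (click 0), so it should end pointing to the middle mark. I'll work out the poses, pushing with the −x face of the shut gripper.

```bash
cat >> h.py <<'E'
from scipy.spatial.transform import Rotation as R
def delta(p,az):
    "shift in tool axes, rz deg to put tool at p with -x facing azimuth az, tool down"
    o=get_obs();w,x,y,z=o['tool_rot'];r=R.from_quat([x,y,z,w])
    a=np.radians(az);xx=-np.array([np.cos(a),np.sin(a),0]);zz=np.array([0,0,-1.]);T=R.from_matrix(np.c_[xx,np.cross(zz,xx),zz])
    return (r.inv().apply(np.array(p)-o['eef_pos'])*1000).round(1),(r.inv()*T).as_rotvec(degrees=True).round(1)
E
python3 - <<'E'
from h import *
c=read_camera('top');s=read_camera('side')
A=on(c,235+237/5,165+300/5,.0645);print('axis',A.round(4))
f=lambda x,y,z:on(c,235+x/5,165+y/5,z)
M=f(260,150,.056);print('mid mark az',np.degrees(np.arctan2(*(M-A)[1::-1])))
for e in[(82,300),(398,343)]:
    d=f(*e,.056)-A;print(np.degrees(np.arctan2(d[1],d[0])))
C=[on(c,*p,.056) for p in[(257,174),(377,187),(370,275),(244,262)]]
for a,b in((1,0),(2,3)):
    d=C[b]-C[a];print('yaw',np.degrees(np.arctan2(-d[0],d[1])))
L=f(116,290,.082)-A;print('lug tip az',np.degrees(np.arctan2(L[1],L[0])),np.hypot(*L[:2]))
B=f(572,393,.07);print('btn',B.round(4))
print('side: axis,btn px',proj(s,A),proj(s,B))
# lug in side
print('side lug tip top', proj(s,A+[.001,.039,.0175]))
im=cv2.cvtColor(s['img'],cv2.COLOR_RGB2BGR)[190:310,250:400];cv2.imwrite('pics/cs.png',cv2.resize(im,None,fx=5,fy=5,interpolation=cv2.INTER_CUBIC))
g=A+[-.030,.028,0];g[2]=.2;print(g,delta(g,-1.4))
E
```

```text
axis [ 0.4624 -0.0253  0.0645]
mid mark az -9.168472062075628
86.74042741438574
-104.93057735652722
yaw -7.599913649228474
yaw -7.399814705446961
lug tip az 88.89480671728586 0.03782270052703352
btn [ 0.4285 -0.1317  0.07  ]
side: axis,btn px [320.73828889 252.63535039] [345.77049414 217.1432617 ]
side lug tip top [317.82006218 258.04208012]
[0.43240113 0.00274244 0.2       ] (array([-399.4, -509.1,   31.3]), array([ -0. ,  -0. , -20.8]))
```

View pics/cs.png

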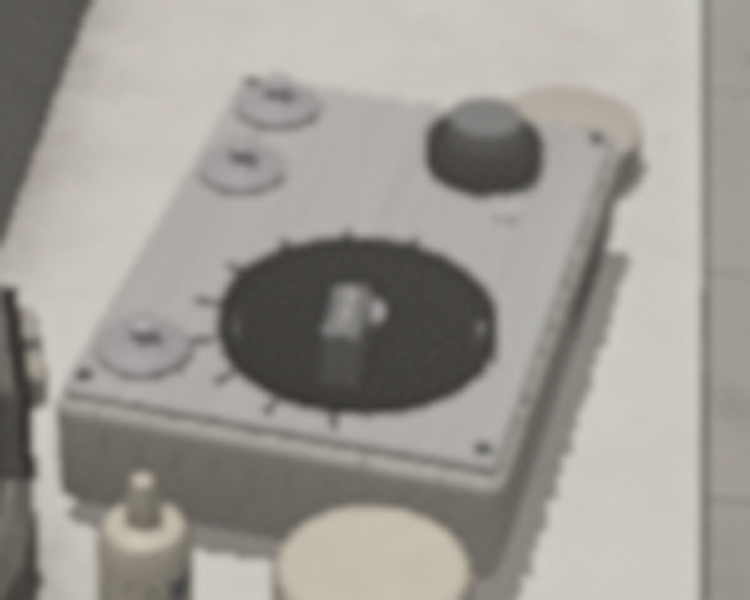

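Both views agree, with the lug on click 0. I'll shut the gripper and move to the start side at a safe height.

arm_command:
  commands: [-0.2, -0.255, 0, 0, 0, -20.8, 0, -0.2, -0.255, 0, 0, 0, -20.8, 0, -0.2, -0.255, 0, 0, 0, -20.8, 0, -0.2, -0.255, 0, 0, 0, -20.8, 0, -0.2, -0.255, 0, 0, 0, -20.8, 0, -0.2, -0.255, 0, 0, 0, -20.8, 0, -0.2, -0.255, 0, 0, 0, -20.8, 0, -0.2, -0.255, 0, 0, 0, -20.8, 0]
  force: 40

```text
t: 1.05
eef_pos: [0.345, 0.3094, 0.2314]
tool_rot: [0.0, 0.015, 1.0, -0.001]
contact_force: [-0.1, 0.1, -0.3]
gripper_width: -0.0
grasp_force: 0.0
```

```bash
python3 - <<'E'
from h import *
from scipy.optimize import least_squares
c=read_camera('top');s=read_camera('side')
def tri(pt,ps):
    r=least_squares(lambda X:np.r_[proj(c,X)-pt,proj(s,X)-ps],[.43,-.1,.07]);return r.x.round(4),np.abs(r.fun).max().round(1)
print('btn',tri((235+572/5,165+393/5),(250+489/5,190+118/5)))
print('bezel',tri((235+237/5,165+304/5),(250+357/5,190+325/5)))
o=get_obs();print(o['t'],o['eef_pos'],o['gripper_width'],o['contact_force']);print(delta([.4324,.0027,.2],-1.4))
E
```

```text
btn (array([ 0.4263, -0.1308,  0.0786]), np.float64(0.6))
bezel (array([ 0.4616, -0.0251,  0.06  ]), np.float64(0.2))
1.15 [0.343747   0.31372246 0.23160996] 0.0012668855549463427 [-0.31994461  0.1557767   0.19494348]
(array([ -96.3, -308.8,   31.3]), array([ 0.1,  0. , -0. ]))
```

arm_command:
  commands: [-0.096, -0.309, 0.03, 0, 0, 0, 0, -0.096, -0.309, 0.03, 0, 0, 0, 0, -0.096, -0.309, 0.03, 0, 0, 0, 0, -0.096, -0.309, 0.03, 0, 0, 0, 0, -0.096, -0.309, 0.03, 0, 0, 0, 0, -0.096, -0.309, 0.03, 0, 0, 0, 0, -0.096, -0.309, 0.03, 0, 0, 0, 0, -0.096, -0.309, 0.03, 0, 0, 0, 0]

```text
t: 1.95
eef_pos: [0.4335, 0.0002, 0.2012]
tool_rot: [0.0, 0.014, 1.0, -0.001]
contact_force: [0.9, 0.5, 0.1]
gripper_width: 0.003
grasp_force: 0.0
```

```bash
python3 - <<'E'
from h import *
o=get_obs();print(o['t'],o['eef_pos'],o['contact_force']);print(delta([.4320,.0027,.072],-1.4))
snap('side','pics/s2.png')
E
```

```text
1.95 [4.33459218e-01 2.24415439e-04 2.01201185e-01] [0.88234628 0.50382712 0.07614041]
(array([  1.6,   2.6, 129.2]), array([-0.1,  0. , -0.2]))
```

View pics/s2.png

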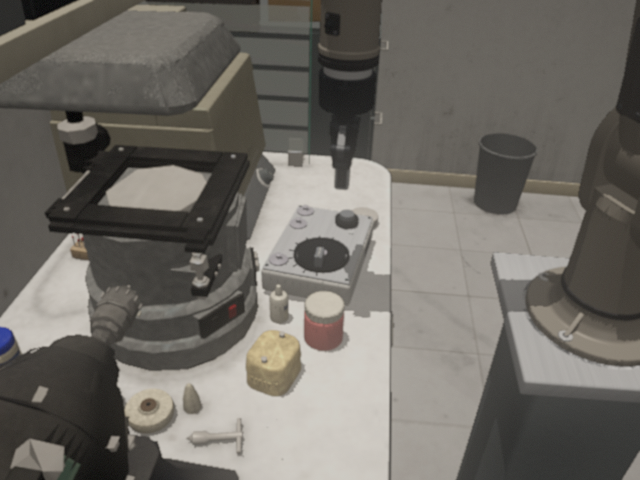

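The workspace around the hand is clear; the fingertip is at (342,188), above and behind the lug. Descending on the lug's anticlockwise side.

arm_command:
  commands: [0.002, 0.002, 0.045, 0, 0, 0, 0, 0.002, 0.002, 0.08, 0, 0, 0, 0, 0.002, 0.002, 0.11, 0, 0, 0, 0, 0.002, 0.002, 0.129, 0, 0, 0, 0, 0.002, 0.002, 0.129, 0, 0, 0, 0, 0.002, 0.002, 0.129, 0, 0, 0, 0]

```text
t: 2.6
eef_pos: [0.4306, 0.006, 0.0725]
tool_rot: [-0.0, 0.011, 1.0, 0.0]
contact_force: [0.4, -0.9, 0.7]
gripper_width: 0.002
grasp_force: 0.0
```

```bash
python3 - <<'E'
from h import *
A=np.array([.462,-.0252,0]);yaw=-8
def P(th,gap=0,r=.027,z=.072):   # dial angle th (deg) -> tool contact pose
    a=np.radians(yaw+96-th);u=np.array([np.cos(a),np.sin(a),0]);t=np.array([u[1],-u[0],0])
    p=A+r*u-(.006+.011+gap)*t;p[2]=z;return p,np.degrees(np.arctan2(t[1],t[0]))
o=get_obs();print(o['t'],o['eef_pos'],o['contact_force'])
for th in (0,8,16,24,32,40,48,56,64,72,80,88):print(th,P(th)[0].round(4),*delta(*P(th)))
E
cat >> h.py <<'E'
A=np.array([.462,-.0252,0]);yaw=-8
def P(th,gap=0,r=.027,z=.072):
    a=np.radians(yaw+96-th);u=np.array([np.cos(a),np.sin(a),0]);t=np.array([u[1],-u[0],0])
    p=A+r*u-(.006+.011+gap)*t;p[2]=z;return p,np.degrees(np.arctan2(t[1],t[0]))
E
```

```text
2.6 [0.43062593 0.00600836 0.07248021] [ 0.40974643 -0.93089433  0.70810036]
0 [0.446  0.0024 0.072 ] [-15.4  -3.3   0.5] [ 0.  -0.   0.8]
8 [0.4499 0.0043 0.072 ] [-19.4  -1.3   0.5] [ 0.  -0.   8.8]
16 [0.4542 0.0057 0.072 ] [-23.6   0.2   0.5] [ 0.  -0.  16.8]
24 [0.4586 0.0065 0.072 ] [-27.9   1.1   0.5] [ 0.  -0.  24.8]
32 [0.463  0.0067 0.072 ] [-32.4   1.4   0.5] [ 0.  -0.  32.8]
40 [0.4674 0.0062 0.072 ] [-36.8   1.    0.5] [ 0.  -0.  40.8]
48 [0.4718 0.0052 0.072 ] [-41.1   0.    0.5] [ 0.  -0.  48.8]
56 [0.4759 0.0035 0.072 ] [-45.3  -1.5   0.5] [ 0.  -0.  56.8]
64 [0.4798 0.0013 0.072 ] [-49.2  -3.7   0.5] [ 0.  -0.  64.8]
72 [ 0.4833 -0.0014  0.072 ] [-52.8  -6.3   0.5] [ 0.  -0.  72.8]
80 [ 0.4864 -0.0046  0.072 ] [-56.   -9.4   0.5] [-0.  -0.  80.8]
88 [ 0.489  -0.0082  0.072 ] [-58.7 -13.    0.4] [-0.  -0.  88.8]
```

arm_command:
  commands: [-0.0154, -0.0033, 0.0005, 0, 0, 0.8, 0, -0.0174, -0.0023, 0.0005, 0, 0, 4.8, 0, -0.0194, -0.0013, 0.0005, 0, 0, 8.8, 0, -0.0215, -0.0005, 0.0005, 0, 0, 12.8, 0, -0.0236, 0.0002, 0.0005, 0, 0, 16.8, 0, -0.0257, 0.0007, 0.0005, 0, 0, 20.8, 0, -0.0279, 0.0011, 0.0005, 0, 0, 24.8, 0, -0.0279, 0.0011, 0.0005, 0, 0, 24.8, 0]

```text
t: 3.4
eef_pos: [0.4589, 0.0062, 0.073]
tool_rot: [0.0, 0.226, 0.974, 0.001]
contact_force: [-1.4, 1.2, 0.7]
gripper_width: 0.001
grasp_force: 1.0
```

```bash
python3 - <<'E'
from h import *
o=get_obs();print(o['t'],o['eef_pos'],o['contact_force'])
for th in (24,32,40,48,56,64,72,80,88):print(th,*delta(*P(th)))
a=read_camera('side');b=read_camera('top')
x=a['img'][190:310,250:400];y=b['img'][165:285,235:385]
im=np.hstack([cv2.resize(i,None,fx=2.6,fy=2.6,interpolation=cv2.INTER_CUBIC) for i in(x,y)])
cv2.imwrite('pics/p3.png',im[...,::-1])
E
```

```text
3.4 [0.45889918 0.0062085  0.07302297] [-1.42869177  1.23777771  0.66772868]
24 [0.4 0.1 1. ] [ 0.1  0.  -0.1]
32 [-3.5  2.2  1. ] [0.1 0.  7.9]
40 [-7.6  3.8  1. ] [ 0.1  0.  15.9]
48 [-12.    4.7   1. ] [ 0.1  0.  23.9]
56 [-16.4   5.1   1. ] [ 0.1  0.  31.9]
64 [-20.9   4.8   1. ] [ 0.1 -0.  39.9]
72 [-25.2   3.9   1. ] [ 0.1 -0.  47.9]
80 [-29.4   2.4   1. ] [ 0.1 -0.  55.9]
88 [-33.4   0.3   1. ] [ 0.1 -0.  63.9]
```

View pics/p3.png

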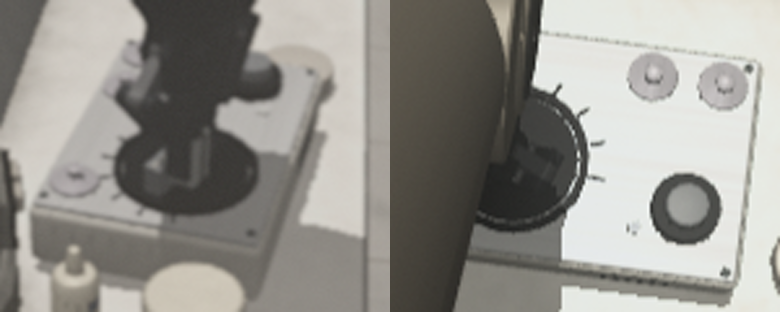

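The lug is largely hidden behind the finger, but the pushing is under way with low forces. I'll continue the arc.

arm_command:
  commands: [-0.002, 0.0012, 0.001, 0, 0, 4, 0, -0.0035, 0.0022, 0.001, 0, 0, 8, 0, -0.0055, 0.003, 0.001, 0, 0, 12, 0, -0.0076, 0.0038, 0.001, 0, 0, 16, 0, -0.0098, 0.0043, 0.001, 0, 0, 20, 0, -0.012, 0.0047, 0.001, 0, 0, 24, 0, -0.0142, 0.005, 0.001, 0, 0, 28, 0, -0.0164, 0.0051, 0.001, 0, 0, 32, 0]

```text
t: 4.3
eef_pos: [0.475, 0.0031, 0.0712]
tool_rot: [-0.001, 0.486, 0.874, 0.001]
contact_force: [-2.7, 2.9, 2.7]
gripper_width: -0.002
grasp_force: 1.3
```

```bash
python3 - <<'E'
from h import *
o=get_obs();print(o['t'],o['eef_pos'],o['contact_force'],o['torque'])
for th in (56,60,64,68,72,76,80,84,88,92):print(th,*delta(*P(th)))
E
```

```text
4.3 [0.47502844 0.00313331 0.07122131] [-2.72185281  2.87083992  2.68607054] [ 0.33546918  0.4328001  -0.03528751]
56 [-0.1  0.9 -0.8] [ 0.  -0.1 -0.2]
60 [-2.   2.1 -0.8] [ 0.  -0.1  3.8]
64 [-4.   3.1 -0.8] [ 0.  -0.1  7.8]
68 [-6.1  3.9 -0.8] [ 0.  -0.1 11.8]
72 [-8.2  4.6 -0.8] [ 0.  -0.1 15.8]
76 [-10.4   5.2  -0.8] [ 0.  -0.1 19.8]
80 [-12.6   5.6  -0.8] [ 0.  -0.1 23.8]
84 [-14.8   5.8  -0.8] [ 0.  -0.1 27.8]
88 [-17.    5.9  -0.8] [-0.  -0.1 31.8]
92 [-19.2   5.8  -0.8] [-0.  -0.1 35.8]
```

arm_command:
  commands: [-0.002, 0.0021, -0.0005, 0, 0, 4, 0, -0.004, 0.0031, -0.0005, 0, 0, 8, 0, -0.0061, 0.0039, -0.0005, 0, 0, 12, 0, -0.0082, 0.0046, -0.0005, 0, 0, 16, 0, -0.0104, 0.0052, -0.0005, 0, 0, 20, 0, -0.0126, 0.0056, -0.0005, 0, 0, 24, 0, -0.0126, 0.0056, -0.0005, 0, 0, 24, 0]

```text
t: 5.0
eef_pos: [0.487, -0.005, 0.0717]
tool_rot: [0.0, 0.657, 0.754, 0.0]
contact_force: [-0.9, 0.3, 1.1]
gripper_width: 0.002
grasp_force: 0.7
```

```bash
python3 - <<'E'
from h import *
o=get_obs();print(o['t'],o['eef_pos'],o['contact_force'],o['torque'])
for th in (80,84,88,92):print(th,*delta(*P(th)))
a=read_camera('side')
cv2.imwrite('pics/p4.png',cv2.resize(a['img'][190:310,250:400],None,fx=4,fy=4,interpolation=cv2.INTER_CUBIC)[...,::-1])
E
```

```text
5.0 [ 0.48704016 -0.00501634  0.07165785] [-0.88065315  0.28419673  1.10298022] [ 0.25969103  0.11955856 -0.03236305]
80 [ 0.5 -0.6 -0.3] [ 0.  -0.  -0.1]
84 [-1.4  0.5 -0.3] [ 0.  -0.   3.9]
88 [-3.4  1.5 -0.3] [ 0.  -0.   7.9]
92 [-5.5  2.3 -0.3] [ 0.  -0.  11.9]
```

View pics/p4.png

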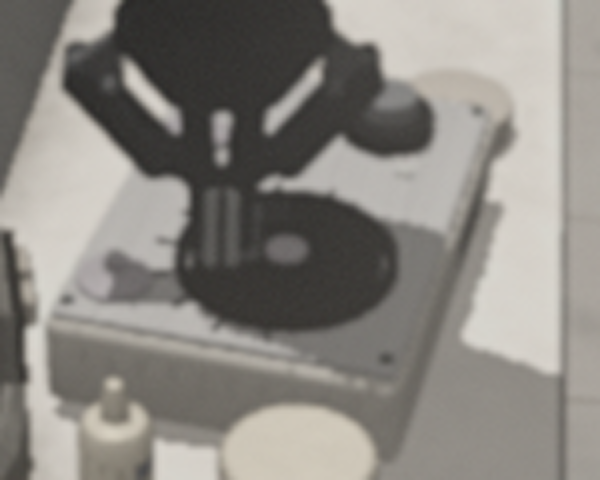

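The fingertip (220,230) is in front of the lug and the cap is clear at (288,248), so I can't see which click the lug is in. I'll back off, lift and look.

arm_command:
  commands: [0.012, 0, 0, 0, 0, 0, 0, 0.016, 0, -0.02, 0, 0, 0, 0, 0.016, 0, -0.06, 0, 0, 0, 0, 0.03, -0.01, -0.1, 0, 0, 0, 0, 0.07, -0.02, -0.12, 0, 0, 0, 0, 0.11, -0.04, -0.12, 0, 0, 0, 0, 0.15, -0.05, -0.12, 0, 0, 0, 0, 0.15, -0.05, -0.12, 0, 0, 0, 0]

```text
t: 5.85
eef_pos: [0.4144, 0.142, 0.1914]
tool_rot: [-0.001, 0.653, 0.757, 0.001]
contact_force: [0.1, -0.8, -0.1]
gripper_width: 0.001
grasp_force: 0.0
```

```bash
python3 - <<'E'
from h import *
o=get_obs();print(o['t'],o['eef_pos'],o['contact_force'])
a=read_camera('side');b=read_camera('top')
x=a['img'][190:310,250:400];y=b['img'][165:285,235:385]
im=np.hstack([cv2.resize(i,None,fx=2.6,fy=2.6,interpolation=cv2.INTER_CUBIC) for i in(x,y)])
cv2.imwrite('pics/p5.png',im[...,::-1])
print('expected tip px in top for 72, 96:')
for th in(72,96):
    t=np.radians(yaw+96-th);q=proj(b,A+[.039*np.cos(t),.039*np.sin(t),.082]);print(th,q,(q-[235,165])*2.6+[390,0])
E
```

```text
5.85 [0.41441367 0.14203756 0.19142792] [ 0.11710677 -0.7950405  -0.07698893]
expected tip px in top for 72, 96:
72 [274.89589114 200.21274497] [493.72931697  91.55313692]
96 [285.03778257 199.28927763] [520.09823467  89.15212184]
```

View pics/p5.png

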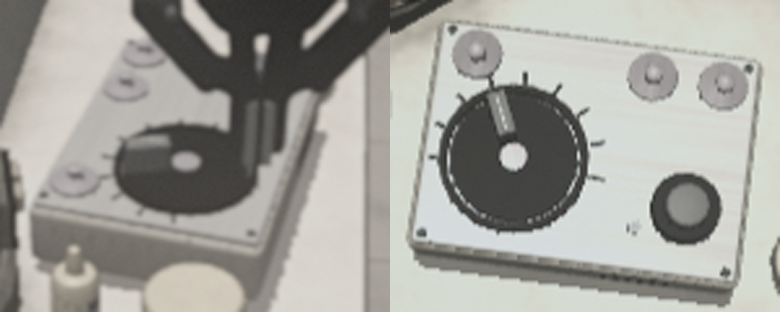

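The lug rests at three clicks: its tip is at (494,92), matching the 72° prediction, because the fingertip is thinner than assumed. I'll go back down behind it for the last click.

```bash
python3 - <<'E'
from h import *
print(get_obs()['eef_pos'])
print(delta(*P(78,gap=.014,z=.115)));print(delta(*P(78,gap=.014,z=.072)))
E
```

```text
[0.41623974 0.13756789 0.19143986]
(array([-135.8,   48.3,   76.4]), array([ 0. , -0. , -1.9]))
(array([-135.8,   48.2,  119.4]), array([ 0. , -0. , -1.9]))
```

arm_command:
  commands: [-0.04, 0.02, 0, 0, 0, -1.9, 0, -0.085, 0.035, 0.02, 0, 0, -1.9, 0, -0.12, 0.048, 0.05, 0, 0, -1.9, 0, -0.134, 0.048, 0.076, 0, 0, -1.9, 0, -0.134, 0.048, 0.1, 0, 0, -1.9, 0, -0.134, 0.048, 0.119, 0, 0, -1.9, 0, -0.134, 0.048, 0.119, 0, 0, -1.9, 0, -0.134, 0.048, 0.119, 0, 0, -1.9, 0]

```text
t: 6.75
eef_pos: [0.4826, 0.0087, 0.0725]
tool_rot: [0.0, 0.645, 0.764, -0.0]
contact_force: [0.5, -1.4, 0.4]
gripper_width: -0.003
grasp_force: 0.0
```

```bash
python3 - <<'E'
from h import *
o=get_obs();print(o['t'],o['eef_pos'],o['contact_force'])
for th,g in((78,.008),(78,0),(82,0),(86,0),(90,0),(93,0),(96,0)):print(th,*delta(*P(th,g)))
E
```

```text
6.75 [0.4825937  0.0086767  0.07250601] [ 0.51886748 -1.4296334   0.41290897]
78 [-4.8  0.9  0.5] [-0.   0.  -0.4]
78 [-12.8   0.9   0.5] [-0.   0.  -0.4]
82 [-14.7   2.    0.5] [-0.   0.   3.6]
86 [-16.7   3.    0.5] [-0.   0.   7.6]
90 [-18.7   3.9   0.5] [-0.   0.1 11.6]
93 [-20.3   4.4   0.5] [-0.   0.1 14.6]
96 [-21.9   4.9   0.5] [-0.   0.1 17.6]
```

arm_command:
  commands: [-0.0048, 0.0009, 0, 0, 0, 0, 0, -0.0128, 0.0009, 0, 0, 0, 0, 0, -0.0147, 0.002, 0, 0, 0, 3.6, 0, -0.0167, 0.003, 0, 0, 0, 7.6, 0, -0.0187, 0.0039, 0, 0, 0, 11.6, 0, -0.0203, 0.0044, 0, 0, 0, 14.6, 0, -0.0215, 0.0048, 0, 0, 0, 16.6, 0, -0.0215, 0.0048, 0, 0, 0, 16.6, 0]

```text
t: 7.55
eef_pos: [0.4912, -0.0108, 0.0728]
tool_rot: [0.0, 0.748, 0.663, 0.0]
contact_force: [-0.3, 0.7, 0.7]
gripper_width: -0.002
grasp_force: 0.0
```

```bash
python3 - <<'E'
from h import *
o=get_obs();print(o['t'],o['eef_pos'],o['contact_force'],delta(*P(95)))
E
```

```text
7.55 [ 0.49124793 -0.01080981  0.07277881] [-0.28417302  0.70404394  0.72776268] (array([-0.8, -0.3,  0.8]), array([ 0.1, -0. ,  0.1]))
```

arm_command:
  commands: [0.012, 0, 0, 0, 0, 0, 0, 0.016, 0, -0.02, 0, 0, 0, 0, 0.016, 0, -0.06, 0, 0, 0, 0, 0.03, -0.01, -0.1, 0, 0, 0, 0, 0.07, -0.03, -0.12, 0, 0, 0, 0, 0.11, -0.05, -0.12, 0, 0, 0, 0, 0.15, -0.07, -0.12, 0, 0, 0, 0, 0.15, -0.07, -0.12, 0, 0, 0, 0]

```text
t: 8.35
eef_pos: [0.4369, 0.1543, 0.1922]
tool_rot: [-0.001, 0.744, 0.668, 0.0]
contact_force: [0.4, -0.4, 0.7]
gripper_width: -0.002
grasp_force: 0.0
```

```bash
python3 - <<'E'
from h import *
o=get_obs();print(o['t'],o['eef_pos'],o['contact_force'])
a=read_camera('side');b=read_camera('top')
x=a['img'][190:310,250:400];y=b['img'][165:285,235:385]
im=np.hstack([cv2.resize(i,None,fx=2.6,fy=2.6,interpolation=cv2.INTER_CUBIC) for i in(x,y)])
cv2.imwrite('pics/p6.png',im[...,::-1])
B=np.array([.4263,-.1308,0.13]);print(delta(B,-97),delta([.42,-.03,.19],-97))
E
```

```text
8.35 [0.43688383 0.15431449 0.19218018] [ 0.422562   -0.37819976  0.68134761]
(array([-279.3,   19.8,   62.2]), array([-0. , -0. ,  0.4])) (array([-179.8,    2. ,    2.3]), array([-0. , -0. ,  0.4]))
```

View pics/p6.png

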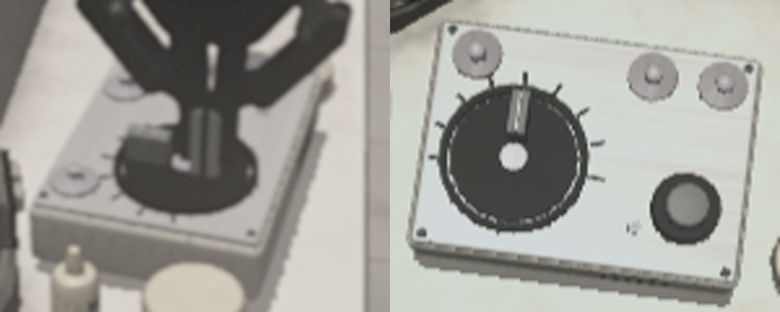

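The lug now points at the middle mark, with its tip at (520,90) as predicted for 96°. That is four clicks. Now moving above the button.

arm_command:
  commands: [-0.05, 0.004, 0, 0, 0, 0, 0, -0.1, 0.008, 0, 0, 0, 0, 0, -0.15, 0.012, 0, 0, 0, 0, 0, -0.2, 0.016, 0, 0, 0, 0, 0, -0.25, 0.019, 0.02, 0, 0, 0, 0, -0.279, 0.02, 0.05, 0, 0, 0, 0, -0.279, 0.02, 0.062, 0, 0, 0, 0, -0.279, 0.02, 0.062, 0, 0, 0, 0]

```text
t: 9.25
eef_pos: [0.4236, -0.1353, 0.1291]
tool_rot: [-0.001, 0.75, 0.661, -0.002]
contact_force: [-0.4, -0.3, -0.4]
gripper_width: -0.003
grasp_force: 0.0
```

```bash
python3 - <<'E'
from h import *
o=get_obs();print(o['t'],o['eef_pos'],o['contact_force']);print(delta([.4263,-.1308,.082],-97),delta([.4263,-.1308,.072],-97))
E
```

```text
9.25 [ 0.4235649  -0.13530543  0.12905323] [-0.36712415 -0.28930899 -0.40304929]
(array([ 4.9,  2.3, 47. ]), array([-0.2,  0.1, -0.2])) (array([ 4.9,  2.3, 57. ]), array([-0.2,  0.1, -0.2]))
```

arm_command:
  commands: [0.004, 0.0023, 0.02, 0, 0, 0, 0, 0.0045, 0.0023, 0.038, 0, 0, 0, 0, 0.0045, 0.0023, 0.047, 0, 0, 0, 0, 0.0045, 0.0023, 0.05, 0, 0, 0, 0, 0.0045, 0.0023, 0.052, 0, 0, 0, 0, 0.0045, 0.0023, 0.054, 0, 0, 0, 0, 0.0045, 0.0023, 0.055, 0, 0, 0, 0, 0.0045, 0.0023, 0.055, 0, 0, 0, 0]

```text
t: 10.05
eef_pos: [0.4291, -0.1282, 0.0757]
tool_rot: [0.0, 0.748, 0.664, 0.0]
contact_force: [0.8, 1.3, 4.0]
gripper_width: 0.006
grasp_force: 1.4
```

arm_command:
  commands: [0, 0, 0.001, 0, 0, 0, 0, 0, 0, 0.002, 0, 0, 0, 0, 0, 0, 0.003, 0, 0, 0, 0, 0, 0, 0.003, 0, 0, 0, 0]

```text
t: 10.45
eef_pos: [0.4291, -0.1283, 0.0724]
tool_rot: [0.0, 0.748, 0.664, 0.0]
contact_force: [1.2, 1.1, 4.2]
gripper_width: 0.0
grasp_force: 2.3
```

arm_command:
  commands: [0, 0, 0.001, 0, 0, 0, 0, 0, 0, 0.002, 0, 0, 0, 0, 0, 0, 0.003, 0, 0, 0, 0, 0, 0, 0.003, 0, 0, 0, 0]

```text
t: 10.85
eef_pos: [0.4293, -0.1283, 0.0713]
tool_rot: [-0.001, 0.748, 0.663, 0.002]
contact_force: [-9.1, 5.2, 44.9]
gripper_width: 0.001
grasp_force: 22.5
```

The force stayed near 4 N and then rose steeply at z = 0.071, about 6 mm below the top, so the button is at its stop. Lifting off.

arm_command:
  commands: [0, 0, -0.005, 0, 0, 0, 0, 0, 0, -0.015, 0, 0, 0, 0, 0, 0, -0.04, 0, 0, 0, 0, 0, 0, -0.08, 0, 0, 0, 0, 0.04, 0, -0.12, 0, 0, 0, 0, 0.09, 0, -0.12, 0, 0, 0, 0, 0.14, 0, -0.12, 0, 0, 0, 0, 0.19, 0, -0.12, 0, 0, 0, 0]

```text
t: 11.65
eef_pos: [0.4499, 0.0542, 0.1897]
tool_rot: [-0.0, 0.748, 0.663, 0.0]
contact_force: [0.5, -0.3, -0.8]
gripper_width: -0.002
grasp_force: 0.0
```

arm_command:
  commands: [0.05, 0, 0, 0, 0, 0, 0, 0.08, 0, 0, 0, 0, 0, 0, 0.08, 0, 0, 0, 0, 0, 0, 0.08, 0, 0, 0, 0, 0, 0]

```text
t: 12.05
eef_pos: [0.4592, 0.1316, 0.1889]
tool_rot: [0.0, 0.748, 0.664, -0.001]
contact_force: [1.1, -0.4, 1.0]
gripper_width: 0.001
grasp_force: 0.0
```

```bash
python3 - <<'E'
from h import *
o=get_obs();print(o['t'],o['eef_pos'],o['contact_force'],np.abs(o['joint_vel']).max())
b=read_camera('top');cv2.imwrite('pics/p7.png',cv2.resize(b['img'][140:300,130:430],None,fx=2.6,fy=2.6,interpolation=cv2.INTER_CUBIC)[...,::-1])
E
```

```text
12.05 [0.45919917 0.13164477 0.18889333] [ 1.05035552 -0.42979883  0.98567486] 0.029987866351204165
```

View pics/p7.png

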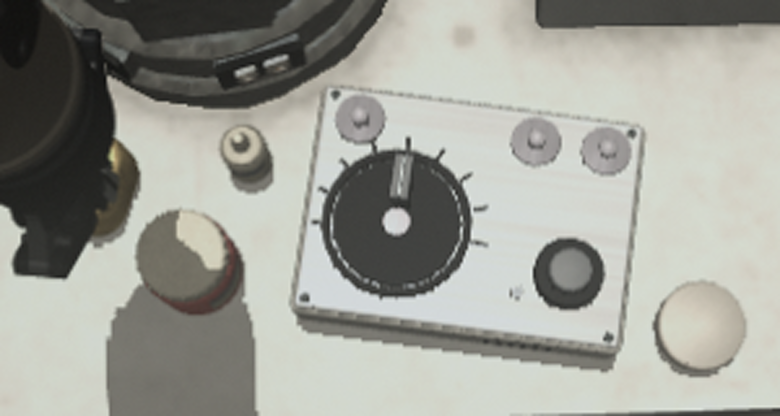

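The lug is at the middle mark (400,175), the button (570,270) is up, the bystanders look unmoved, and the arm is clear. Handing in.

```bash
python3 -c "
from station import hand_in;print(hand_in())"
```

```text
the job is handed in; nothing more can be done
None
```

I turned the dial four clicks clockwise, pressed the start button to its stop and let it come back up, then handed the job in at about 12 s; no verdict came back.

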